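Close the yellow paint tube, then clear the painting board

TASK

The yellow jug is decorated, so pack up the painting board: take the yellow-capped dip rod from the rack, stand it in the open yellow paint tube and push it down, against the stiff plug inside, until it is fully home with its cap resting on the tube's rim. Only once the paint is closed, sweep the two wood offcuts off the board into the grey catch bin along its edge. Leave the red and green rods, the mug and the roll of tape where they are.

Things in the scene. Friction and masses are not known exactly. Their poses are not given: they have to be found in the camera images.
- rod_yellow: Dip rod: white rod 9 mm in diameter, 85 mm long, under a yellow cylindrical cap 26 mm in diameter and 45 mm tall; 130 mm long in all, 60 g. Origin at the lower tip of the rod, z up along it. It hangs upright in one of the rack's three holes (any of them), the cap's underside resting on the rack plate
- rod_yellow_shoulder (a point): centre of the underside of the yellow cap, 85 mm above the rod's tip; z along the rod
- rod_yellow_top (a point): centre of the flat top of the yellow cap, 130 mm above the rod's tip
- rack: Fixed aluminium drip rack, 220 x 70 mm (x, y), 106 mm high: a plate 12 mm thick, its top face 106 mm above the table, with three 14 mm holes at x = -75, 0 and 75 mm on its middle line, on two end walls. Origin under its centre at the table, x along the row of holes
- tube_yellow: Yellow paint tube, open at the top, fixed upright on a dark steel foot 70 mm in diameter; 32 mm outside diameter, flaring to 40 mm at the rim, 108 mm high. The bore is 12 mm in diameter, flaring to 20 mm over the last 8 mm at the rim. Origin under its centre at the table, z up. The similar red tube is already closed with its own red cap and its place may be swapped with the yellow one
- tube_yellow_mouth (a point): centre of the yellow tube's rim, 108 mm above the table; z up. Fully home, the yellow cap's underside is here
- plug (a joint): black plug in the yellow tube's bore, m pushed down from 50 mm below the rim (starts between 0 and 0.008). The rod's tip pushes it ahead of itself against about 6 N of friction; it stays where it is left; 0.035 when the rod is fully home
- board: Fixed painting board, dark top face 60 mm above the table, 320 mm (x, from -120 to 200 mm) by 200 mm (y, from -100 to 100 mm). Origin at the table; x along the edge where the bin hangs, y away from the bin. A yellow mug (68 mm wide, 72 mm tall) stands on it at x about 155 mm
- board_edge (a point): point on the top edge of the board above the bin, at the middle of the bin's length, 60 mm above the table; axes as the board's
- bin_floor (a point): centre of the inner floor (4 mm above the table) of the grey catch bin, fixed along the board's -y edge; 272 mm along the board's x by 140 mm across inside, its rim 45 mm above the table; the board's side closes it on the +y side. Axes as the board's
- offcut_a: loose light wood block, 72 x 42 x 30 mm (x, y, z), 60 g, flat on the board; origin at the centre of its underside
- offcut_b: loose stepped wood block, 64 x 46 mm (x, y), 34 mm high on the half towards its -x and 20 mm on the other, 60 g, flat on the board; origin at the centre of its underside
- offcut_a_mid (a point): middle of the plain offcut, 15 mm above its underside
- offcut_b_mid (a point): point 15 mm above the underside of the stepped offcut, at its centre
- rod_red: dip rod as the yellow one but with a red cap, hanging in the rack; leave it there. Origin at the rod's tip
- rod_green: dip rod as the yellow one but with a green cap, hanging in the rack; leave it there. Origin at the rod's tip
- tube_red: closed red paint tube with red cap, fixed, 153 mm tall on a foot 70 mm in diameter. Origin under its centre at the table
- mug: yellow enamel mug on the board, 68 mm wide, 72 mm tall, handle on one side; origin under its centre
- tape: roll of tape lying flat, 100 mm wide, 24 mm tall; origin under its centre
Mind the look-alikes: they are no part of the job. What is shaped like the offcut_b but black or purple is not meant. What is shaped like the offcut_a but blue or pink is not meant.

How it is judged:
By the outcome, as a careful person would: the job done as asked, in the order asked, and still so for the second after the job is handed in, with the robot touching nothing.
It also fails if it takes over 67 s, if anything falls off the work surface, if the arm or the gripper's body presses on something with over 40 N, if the wrist force passes 120 N, or if a joint passes its speed limit or range.

ROBOT

A 6-joint arm with a two-finger parallel gripper is mounted at the origin on the work surface. World frame = base frame: x ahead of the robot, y to its left, z up, the work surface at z = 0. Lengths are in mm, angles in degrees, forces in N, time in s.
With the tool pointing down it reaches from about 325 to 850 mm from the base axis. Payload 15.5 kg.
Tool frame: the origin (TCP) lies on the centre line of the jaws, within the pads' length; the fingertips stand 8 mm ahead of it and the grasp point (between the pads) lies 11 mm behind it; z points along the fingers, x is the direction in which the jaws open and shut, and the axes are right-handed (so a half turn about z gives the same grasp; the last joint's range is limited). The gripper opens to 91 mm and grips with 3 to 60 N. Pads are 32 mm wide; open, the fingers measure 118 mm over their backs; the gripper's body (76 mm by 178 mm) begins 60 mm behind the grasp point.
Start: joints at [-80.701, 28.281, 77.091, -0, 74.628, -5.472], TCP at [159.347, -604.347, 221.915] pointing down, gripper open.
Joint ranges: [-166.48, 166.48], [-47.26, 123.95], [12.59, 153.08], [-70.14, 250.14], [6.76, 159.57], [-176.63, 176.63]. Speed limits (degrees/s): [108.29, 108.29, 147.25, 172.46, 172.46, 172.46].

INTERFACE

Orientations are given as [roll, pitch, yaw] about the fixed x, y, z axes, in that order (R = Rz(yaw) Ry(pitch) Rx(roll)).
In Python, from rig import monitor, viewer, workorder, silhouettes gives the robot as it stands.
- The arm moves only by the tool jog_arm, never from a script. Its argument "deltas" is a list of rows, each an object of numbers: "jaw": the opening, from 0 (shut) to 1 (fully open); "tx", "ty", "tz": the shift along the tool's x, y, z normalised to -1 to 1, where 1 is 0.025 m; "wx", "wy", "wz": the turn, a rotation vector about the tool's x, y, z normalised to -1 to 1, where 1 is 8 degrees. In form: [{"jaw": .., "tx": .., "ty": .., "tz": .., "wx": .., "wy": .., "wz": ..}, ...]. A call has 1 to 20 rows; each row shifts and turns the commanded pose from where the row before left it, along the tool's axes as they then stand; what a row does not reach is not made up. A row lasts 1/8 s, in which the tool goes at most 62.5 mm and 10.7 degrees, less where a joint would pass 70% of its speed; a pose out of reach is approached as far as the arm can. A call with a number of a shift or a turn outside -1 to 1 is refused whole. A call with a gripper value outside its range is refused whole. The fingers move at their own pace and stop on an object; "force" is the grip in N (left out, the last holds). Time passes only in rows, so rows that do not move let the fingers close. It gives the time, the measured TCP pose, the force and the opening at its end, in the units of the state.
- monitor.get_state(): the state, without advancing time (a new reading comes with each control period).
- viewer.camera(name): name is "side" or "top"; returns the picture (384x512x3 uint8, red, green, blue); there is no depth.
- viewer.camera_info(name): a dict with "intrinsics" (3x3 intrinsics, pixels), "extrinsics" (4x4, takes a point from camera to world coordinates). Camera axes: x right, y down, z forward; pixel columns grow to the right and rows downward; lengths in mm; the calibration is good to about 2 mm. A picture is of the moment at which its call begins. camera_info takes no time and is no camera call.
- workorder.close_job(): hands the job in, once; it reports no verdict.
Trained networks look in the newest picture that a camera, given by its name, has taken for a name from the list of things; names that differ only in an ending like _2 or _b are one class to them, and where a whole thing is asked for, a point or a joint stands for the part that bears it (a point fixed in the world has none). Each returns a list of dicts, best first, with "p" (0 to 1); they miss things now and then, are a little off and sometimes report something else, mostly with a low value. They report only what shows in the picture. A call takes as long as a camera call. They do not tell look-alikes from the thing itself.
- silhouettes(thing, camera): "region" (384x512 bool, what is visible of it) and "box" ([centre column, centre row, width, height] in pixels, round what is visible of it).
The state is a dict: "clock": time; "qpos": joint angles; "joint_velocities": joint speeds; "tau": joint torques, N m; "tcp_pos": TCP position; "eef_rot": TCP orientation; "wrist_force": force on the tool from outside, world axes, zero at the start; "moment": the same for the moment, N m; "width": finger opening in mm.
Only numpy, scipy, OpenCV 4.12 (cv2) and the standard library are available. Lean on these libraries where they do the work, as an engineer would, in place of code of your own. Each camera call takes 0.05 s, during which the arm holds its last target.

## Working session

There is one attempt and no reset: what is moved stays moved. The work goes in short steps, Python scripts to look and compute and a tool call to move; the robot and the scene stay as the last step left them, time stands still between calls to the robot, and variables do not carry over. Pictures are saved under pics/ and viewed, and the job is handed in when it is done.

Besides the shell and the picture viewer there is one more tool, called after ">>>" as a command line: name --argument value ..., lists and objects as JSON in quotes. jog_arm: Moves the arm, as the interface text tells. Scaled input: -1 to 1 covers 0.025 m each way for a shift and 8 degrees each way for a turn. Its arguments: {"type":"object","properties":{"deltas":{"type":"array","items":{"type":"object","properties":{"jaw":{"type":"number"},"tx":{"type":"number"},"ty":{"type":"number"},"tz":{"type":"number"},"wx":{"type":"number"},"wy":{"type":"number"},"wz":{"type":"number"}}}},"force":{"type":"number"}},"required":["deltas"]}

```bash
mkdir -p pics; ls; python3 - <<'E'
from rig import monitor, viewer, workorder, silhouettes
import cv2,numpy as np
s=monitor.get_state();print(s)
for c in("side","top"):
    im=viewer.camera(c);cv2.imwrite(f"pics/{c}0.png",im[:,:,::-1])
    i=viewer.camera_info(c);print(c,np.round(i["intrinsics"],1),np.round(i["extrinsics"],3))
E
```

```text
pics
{'clock': 0.0, 'qpos': array([-8.07015125e+01,  2.83133472e+01,  7.71293919e+01,  4.80286850e-04,
        7.46279665e+01, -5.47175255e+00]), 'joint_velocities': array([ 0.09913562, -0.00990218,  0.00216319,  0.0018421 , -0.04581383,
        0.01188302]), 'tau': array([-5.52486992e-03, -8.78828073e+01, -3.81858802e+01,  7.01246853e-02,
        5.33193187e-02,  2.04739086e-05]), 'tcp_pos': array([ 159.28237501, -603.96065833,  221.34157327]), 'eef_rot': array([-1.79992797e+02,  7.03393258e-02, -7.52298832e+01]), 'wrist_force': array([ 0.19562111, -0.44503363,  0.69841833]), 'moment': array([-0.00844336,  0.02681642, -0.05013413]), 'width': 91.05575810263625}
side [[390.7   0.  264.1]
 [  0.  390.7 191.7]
 [  0.    0.    1. ]] [[ 9.90000e-01 -1.01000e-01  1.01000e-01  4.19985e+02]
 [-1.43000e-01 -6.78000e-01  7.21000e-01 -7.18900e+02]
 [-4.00000e-03 -7.28000e-01 -6.85000e-01  8.49605e+02]
 [ 0.00000e+00  0.00000e+00  0.00000e+00  1.00000e+00]]
top [[354.1   0.  260.1]
 [  0.  354.1 192.7]
 [  0.    0.    1. ]] [[ 1.700000e-02 -9.840000e-01  1.790000e-01  3.511750e+02]
 [-1.000000e+00 -1.300000e-02  2.100000e-02  4.118700e+01]
 [-1.800000e-02 -1.790000e-01 -9.840000e-01  1.062972e+03]
 [ 0.000000e+00  0.000000e+00  0.000000e+00  1.000000e+00]]
```

View pics/side0.png

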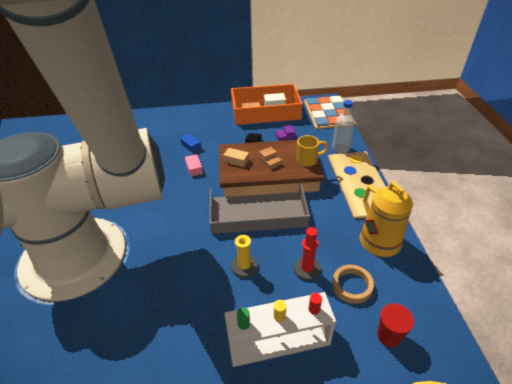

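View pics/top0.png

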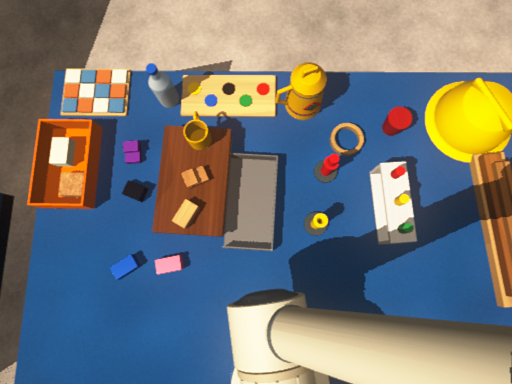

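```bash
cat > h.py <<'E'
from rig import monitor, viewer, workorder, silhouettes
import cv2,numpy as np
from scipy.optimize import minimize,least_squares
I={c:viewer.camera_info(c) for c in("side","top")}
def proj(c,P):
    E=np.linalg.inv(I[c]["extrinsics"]);P=np.atleast_2d(P)
    q=P@E[:3,:3].T+E[:3,3];k=I[c]["intrinsics"]@q.T
    return (k[:2]/k[2]).T
def back(c,uv,z):
    E=I[c]["extrinsics"];d=E[:3,:3]@np.linalg.inv(I[c]["intrinsics"])@[uv[0],uv[1],1]
    return E[:3,3]+d*(z-E[2,3])/d[2]
E
python3 - <<'E'
from h import *
ims={c:viewer.camera(c) for c in("side","top")}
np.savez("im0.npz",**ims)
out={}
for t in["rod_yellow","rack","tube_yellow","board","bin_floor","offcut_a","offcut_b","mug","tube_red"]:
  for c in ims:
    for k,r in enumerate(silhouettes(t,c)[:3]):
        print(t,c,round(r["p"],2),np.round(r["box"],1),r["region"].sum())
        out[f"{t}-{c}-{k}"]=r["region"]
np.savez("m0.npz",**out)
print(monitor.get_state()["clock"])
a=ims["side"][220:370,200:350][:,:,::-1];b=ims["top"][110:260,150:300][:,:,::-1]
a2=ims["side"][120:240,195:335][:,:,::-1];b2=ims["top"][140:260,290:430][:,:,::-1]
f=lambda x:cv2.resize(x,(400,300),interpolation=cv2.INTER_CUBIC)
cv2.imwrite("pics/crop0.png",np.vstack([np.hstack([f(a),f(b)]),np.hstack([f(a2),f(b2)])]))
E
```

```text
rod_yellow side 0.73 [306.1 255.4  26.1  53.5] 903
rod_yellow side 0.53 [279.9 310.8  12.1  19.8] 241
rod_yellow top 0.64 [402.  201.4  13.3  13.3] 148
rack side 0.79 [281.1 330.3 111.3  77.8] 4937
rack top 0.68 [394.4 205.3  46.1  79.8] 2498
rack top 0.31 [317.  223.6  20.6  29.9] 454
tube_yellow side 0.56 [243.8 255.6  25.8  42.2] 751
tube_yellow top 0.9 [317.2 225.3  22.5  25.8] 456
board side 0.57 [265.6 185.6 114.1  95.5] 7656
board top 0.56 [212.1 189.2 125.8 123.8] 10489
bin_floor side 0.66 [264.3 188.8 116.4  94.2] 7567
bin_floor side 0.28 [280.4 312.   14.2  24.7] 245
bin_floor top 0.73 [217.  186.5 125.4 125.4] 10777
offcut_a side 0.83 [192.2 141.1  21.7  22.3] 248
offcut_a side 0.68 [271.5 157.2  23.6  21.6] 312
offcut_a side 0.65 [193.5 166.6  18.   19.2] 244
offcut_a top 0.97 [172.3 264.9  24.3  20.9] 378
offcut_a top 0.93 [183.9 213.4  23.4  29.1] 442
offcut_a top 0.87 [135.4 190.4  19.8  19. ] 335
offcut_b side 0.83 [192.2 141.1  21.7  22.3] 248
offcut_b side 0.68 [271.5 157.2  23.6  21.6] 312
offcut_b side 0.65 [193.5 166.6  18.   19.2] 244
offcut_b top 0.97 [172.3 264.9  24.3  20.9] 378
offcut_b top 0.93 [183.9 213.4  23.4  29.1] 442
offcut_b top 0.87 [135.4 190.4  19.8  19. ] 335
mug top 0.89 [196.6 133.   29.4  33.6] 670
tube_red side 0.7 [306.3 255.2  23.6  52.8] 901
tube_red top 0.97 [326.2 167.   23.5  26.4] 492
1.1
```

View pics/crop0.png

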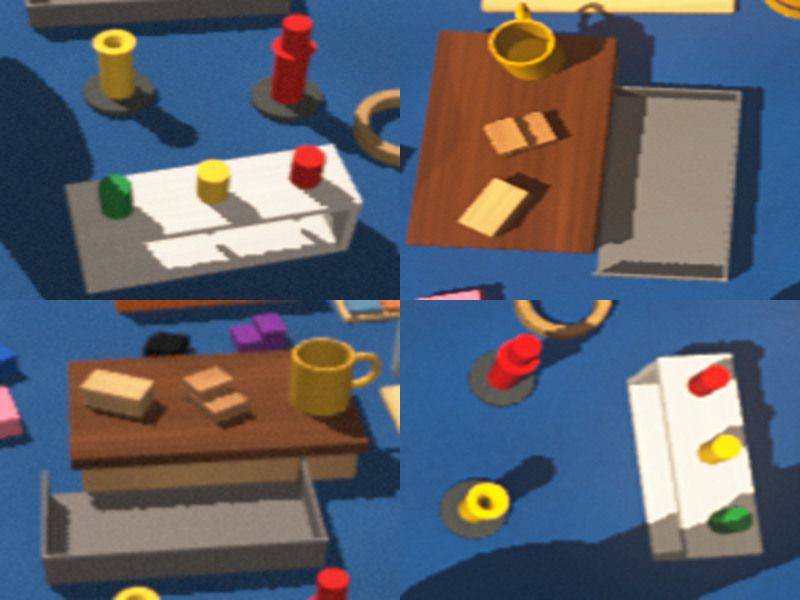

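```bash
cat >> h.py <<'E'
S=8
def ren(c,polys,win):
    x0,y0,x1,y1=win;m=np.zeros(((y1-y0)*S,(x1-x0)*S),np.uint8)
    for P in polys:
        uv=(proj(c,P)-[x0,y0]+.5)*S-.5
        h=cv2.convexHull(np.round(uv*16).astype(np.int32).reshape(-1,1,2))
        cv2.fillConvexPoly(m,h,1,shift=4)
    return cv2.resize(m.astype(np.float32),(x1-x0,y1-y0),interpolation=cv2.INTER_AREA)
th=np.linspace(0,2*np.pi,48,endpoint=False)
def ring(x,y,z,r):return np.c_[x+r*np.cos(th),y+r*np.sin(th),np.full(48,z)]
def fr(x,y,z0,r0,z1,r1):return np.vstack([ring(x,y,z0,r0),ring(x,y,z1,r1)])
def yel(im):
    h=cv2.cvtColor(im,cv2.COLOR_RGB2HSV);H,Sa,V=[h[...,i].astype(int) for i in range(3)]
    return (H>18)&(H<36)&(Sa>150)&(V>70)
def fit(model,masks,x0,wins,cams=("side","top")):
    def cost(p):
        return sum(((ren(c,model(p),wins[c])-masks[c])**2).sum() for c in cams)
    r=minimize(cost,x0,method="Nelder-Mead",options=dict(initial_simplex=np.vstack([x0]+[np.array(x0)+d for d in np.eye(len(x0))*12]),xatol=.1,fatol=.01))
    return r.x,r.fun
E
python3 - <<'E'
from h import *
ims=dict(np.load("im0.npz"))
def go(name,model,x0,u):
    wins={c:(int(u[c][0])-22,int(u[c][1])-30,int(u[c][0])+22,int(u[c][1])+30) for c in u}
    masks={}
    for c in u:
        a=wins[c];masks[c]=yel(ims[c])[a[1]:a[3],a[0]:a[2]].astype(np.float32)
    for cams in(("side",),("top",),("side","top")):
        print(name,cams,*fit(model,masks,x0,wins,cams),[masks[c].sum() for c in cams])
x0=(back("side",(280,311),128)+back("top",(402,200),128))/2;print(x0)
go("rod",lambda p:[fr(p[0],p[1],106,13,151,13)],x0[:2],dict(side=(280,311),top=(402,200)))
x0=(back("side",(244,250),60)+back("top",(318,222),60))/2;print(x0)
go("tube",lambda p:[fr(p[0],p[1],10,16,100,16),fr(p[0],p[1],96,20,108,20)],x0[:2],dict(side=(244,250),top=(318,222)))
for c,uv in(("side",(315,304)),("top",(399,171))):print("red",back(c,uv,128))
for c,uv in(("side",(243,318)),("top",(405,228))):print("green",back(c,uv,128))
for c,uv in(("side",(307,256)),("top",(326,167))):print("redtube",back(c,uv,75))
for n,c,uvs,z in(("board","top",[(165,122),(231,131),(225,236),(153,233)],60),("binrim","top",[(230,153),(278,154),(275,249),(223,247)],45),("boardS","side",[(219,184),(323,182),(316,143),(220,145)],60)):
    for uv in uvs:print(n,np.round(back(c,uv,z)[:2]))
E
```

```text
[ 507.31005729 -315.55617943  128.        ]
rod ('side',) [ 507.0770549  -313.90809342] 44.815673828125 [np.float32(210.0)]
rod ('top',) [ 508.69938392 -313.47609145] 20.315673828125 [np.float32(118.0)]
rod ('side', 'top') [ 507.4948156  -313.39741591] 67.6943359375 [np.float32(210.0), np.float32(118.0)]
[453.32381445 -98.91472397  60.        ]
tube ('side',) [ 452.69674386 -102.10350218] 44.1494140625 [np.float32(402.0)]
tube ('top',) [ 452.84553217 -102.30408405] 8.05810546875 [np.float32(207.0)]
tube ('side', 'top') [ 452.69332431 -102.17332229] 52.496826171875 [np.float32(402.0), np.float32(207.0)]
red [ 582.17149089 -309.65127867  128.        ]
red [ 585.71868328 -312.54747647  128.        ]
green [ 431.89376366 -319.32275051  128.        ]
green [ 432.46759731 -320.01462328  128.        ]
redtube [ 605.86023672 -147.87241368   75.        ]
redtube [ 608.22071404 -125.61260494   75.        ]
board [745. 351.]
board [719. 152.]
board [408. 159.]
board [413. 364.]
binrim [656. 155.]
binrim [654.  11.]
binrim [374.  18.]
binrim [378. 166.]
boardS [407. 165.]
boardS [719. 128.]
boardS [745. 325.]
boardS [422. 362.]
```

```bash
cat >> h.py <<'E'
from scipy.spatial.transform import Rotation as R
def plan(target,yaw=None):
    s=monitor.get_state();Rm=R.from_euler("xyz",s["eef_rot"],degrees=True)
    d=np.array(target)-s["tcp_pos"]
    print("t",round(s["clock"],2),"tcp",np.round(s["tcp_pos"],1),"rpy",np.round(s["eef_rot"],2),"w",round(s["width"],1),"F",np.round(s["wrist_force"],1))
    if yaw is not None:
        Rt=R.from_euler("xyz",[180,0,yaw],degrees=True)
        print("turn units",np.round((Rm.inv()*Rt).as_rotvec(degrees=True)/8,3)); Rm=Rt
    print("shift units (after turn)",np.round(Rm.inv().apply(d)/25,3))
E
python3 -c "
from h import *
plan((507.7,-313.5,221),-87)"
```

```text
t 1.1 tcp [ 159.4 -604.4  221.9] rpy [-180.     -0.    -75.23] w 91.1 F [-0.7  1.1 -0.1]
turn units [-0.    -0.     1.471]
shift units (after turn) [-10.889 -14.523   0.037]
```

>>> jog_arm --deltas '[{"jaw":0.75,"wz":0.735},{"wz":0.735},{"tx":-0.3,"ty":-0.4},{"tx":-0.6,"ty":-0.8},{"tx":-0.7,"ty":-0.93},{"tx":-0.7,"ty":-0.93},{"tx":-0.7,"ty":-0.93},{"tx":-0.7,"ty":-0.93},{"tx":-0.7,"ty":-0.93},{"tx":-0.7,"ty":-0.93},{"tx":-0.7,"ty":-0.93},{"tx":-0.7,"ty":-0.93},{"tx":-0.7,"ty":-0.93},{"tx":-0.7,"ty":-0.93},{"tx":-0.7,"ty":-0.93},{"tx":-0.7,"ty":-0.93},{"tx":-0.7,"ty":-0.93},{"tx":-0.6,"ty":-0.8},{"tx":-0.29,"ty":-0.43},{}]'

```text
invalid input at $.deltas[0]: expected keys jaw, tx, ty, tz, wx, wy, wz
```

```bash
python3 -c "
from h import *
plan((507.7,-313.5,120),-87)"
```

```text
t 1.1 tcp [ 159.4 -604.4  221.9] rpy [-180.     -0.    -75.23] w 91.1 F [-0.7  1.1 -0.1]
turn units [-0.    -0.     1.471]
shift units (after turn) [-10.889 -14.523   4.077]
```

>>> jog_arm --deltas '[{"jaw":0.75,"tx":0,"ty":0,"tz":0,"wx":0,"wy":0,"wz":0.735},{"jaw":0.75,"tx":0,"ty":0,"tz":0,"wx":0,"wy":0,"wz":0.735},{"jaw":0.75,"tx":-0.3,"ty":-0.4,"tz":0,"wx":0,"wy":0,"wz":0},{"jaw":0.75,"tx":-0.6,"ty":-0.8,"tz":0,"wx":0,"wy":0,"wz":0},{"jaw":0.75,"tx":-0.7,"ty":-0.93,"tz":0,"wx":0,"wy":0,"wz":0},{"jaw":0.75,"tx":-0.7,"ty":-0.93,"tz":0,"wx":0,"wy":0,"wz":0},{"jaw":0.75,"tx":-0.7,"ty":-0.93,"tz":0,"wx":0,"wy":0,"wz":0},{"jaw":0.75,"tx":-0.7,"ty":-0.93,"tz":0,"wx":0,"wy":0,"wz":0},{"jaw":0.75,"tx":-0.7,"ty":-0.93,"tz":0,"wx":0,"wy":0,"wz":0},{"jaw":0.75,"tx":-0.7,"ty":-0.93,"tz":0,"wx":0,"wy":0,"wz":0},{"jaw":0.75,"tx":-0.7,"ty":-0.93,"tz":0,"wx":0,"wy":0,"wz":0},{"jaw":0.75,"tx":-0.7,"ty":-0.93,"tz":0,"wx":0,"wy":0,"wz":0},{"jaw":0.75,"tx":-0.7,"ty":-0.93,"tz":0,"wx":0,"wy":0,"wz":0},{"jaw":0.75,"tx":-0.7,"ty":-0.93,"tz":0,"wx":0,"wy":0,"wz":0},{"jaw":0.75,"tx":-0.7,"ty":-0.93,"tz":0,"wx":0,"wy":0,"wz":0},{"jaw":0.75,"tx":-0.7,"ty":-0.93,"tz":0,"wx":0,"wy":0,"wz":0},{"jaw":0.75,"tx":-0.3,"ty":-0.5,"tz":0,"wx":0,"wy":0,"wz":0},{"jaw":0.75,"tx":0,"ty":0,"tz":0,"wx":0,"wy":0,"wz":0},{"jaw":0.75,"tx":0,"ty":0,"tz":0,"wx":0,"wy":0,"wz":0}]'

```text
clock: 3.48
tcp_pos: [467.3, -348.0, 221.9]
eef_rot: [180.0, -0.0, -87.0]
wrist_force: [-1.1, 0.2, 0.1]
width: 68.7
```

```bash
python3 -c "
from h import *
plan((507.7,-313.5,120),-87)
im=viewer.camera('side');cv2.imwrite('pics/s1.png',im[:,:,::-1])
im=viewer.camera('top');cv2.imwrite('pics/t1.png',im[:,:,::-1])
"
```

```text
t 3.48 tcp [ 467.3 -348.   221.9] rpy [ 1.7998e+02 -1.0000e-02 -8.6980e+01] w 68.7 F [-1.1  0.2  0.1]
turn units [ 0.002 -0.001  0.003]
shift units (after turn) [-1.295 -1.687  4.076]
```

View pics/s1.png

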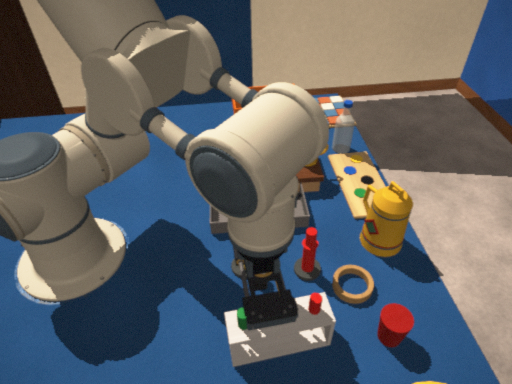

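>>> jog_arm --deltas '[{"jaw":0.75,"tx":-0.65,"ty":-0.85,"tz":0,"wx":0,"wy":0,"wz":0},{"jaw":0.75,"tx":-0.645,"ty":-0.837,"tz":0,"wx":0,"wy":0,"wz":0},{"jaw":0.75,"tx":0,"ty":0,"tz":0,"wx":0,"wy":0,"wz":0},{"jaw":0.75,"tx":0,"ty":0,"tz":0.8,"wx":0,"wy":0,"wz":0},{"jaw":0.75,"tx":0,"ty":0,"tz":0.9,"wx":0,"wy":0,"wz":0},{"jaw":0.75,"tx":0,"ty":0,"tz":0.9,"wx":0,"wy":0,"wz":0},{"jaw":0.75,"tx":0,"ty":0,"tz":0.7,"wx":0,"wy":0,"wz":0},{"jaw":0.75,"tx":0,"ty":0,"tz":0.5,"wx":0,"wy":0,"wz":0},{"jaw":0.75,"tx":0,"ty":0,"tz":0.27,"wx":0,"wy":0,"wz":0},{"jaw":0.75,"tx":0,"ty":0,"tz":0,"wx":0,"wy":0,"wz":0}]'

```text
clock: 4.82
tcp_pos: [508.0, -313.4, 120.1]
eef_rot: [180.0, 0.0, -87.0]
wrist_force: [0.5, -0.1, -0.1]
width: 68.8
```

```bash
python3 -c "
from h import *
plan((507.7,-313.5,120),-87)
im=viewer.camera('side');cv2.imwrite('pics/s2.png',cv2.resize(im[200:384,150:400,::-1],None,fx=3,fy=3))
"
```

```text
t 4.83 tcp [ 508.  -313.4  120.1] rpy [ 1.7998e+02  1.0000e-02 -8.7000e+01] w 68.8 F [ 0.5 -0.1 -0.1]
turn units [0.002 0.001 0.   ]
shift units (after turn) [0.003 0.013 0.003]
```

View pics/s2.png

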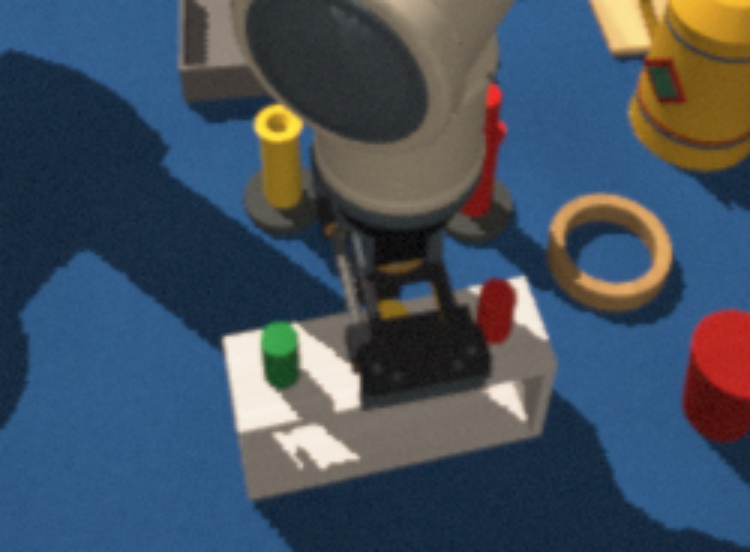

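>>> jog_arm --deltas '[{"jaw":0.3,"tx":0,"ty":0,"tz":0,"wx":0,"wy":0,"wz":0},{"jaw":0.15,"tx":0,"ty":0,"tz":0,"wx":0,"wy":0,"wz":0},{"jaw":0.1,"tx":0,"ty":0,"tz":0,"wx":0,"wy":0,"wz":0},{"jaw":0.1,"tx":0,"ty":0,"tz":0,"wx":0,"wy":0,"wz":0},{"jaw":0.1,"tx":0,"ty":0,"tz":0,"wx":0,"wy":0,"wz":0},{"jaw":0.1,"tx":0,"ty":0,"tz":0,"wx":0,"wy":0,"wz":0}]' --force 40

```text
clock: 5.62
tcp_pos: [508.2, -313.3, 120.2]
eef_rot: [-180.0, -0.0, -87.0]
wrist_force: [-0.8, -0.3, 0.8]
width: 25.3
```

>>> jog_arm --deltas '[{"jaw":0.1,"tx":0,"ty":0,"tz":-0.3,"wx":0,"wy":0,"wz":0},{"jaw":0.1,"tx":0,"ty":0,"tz":-0.5,"wx":0,"wy":0,"wz":0},{"jaw":0.1,"tx":0,"ty":0,"tz":-0.6,"wx":0,"wy":0,"wz":0},{"jaw":0.1,"tx":0,"ty":0,"tz":-0.6,"wx":0,"wy":0,"wz":0},{"jaw":0.1,"tx":0,"ty":0,"tz":-0.6,"wx":0,"wy":0,"wz":0},{"jaw":0.1,"tx":0,"ty":0,"tz":-0.6,"wx":0,"wy":0,"wz":0},{"jaw":0.1,"tx":0,"ty":0,"tz":-0.6,"wx":0,"wy":0,"wz":0},{"jaw":0.1,"tx":0,"ty":0,"tz":-0.4,"wx":0,"wy":0,"wz":0},{"jaw":0.1,"tx":0,"ty":0,"tz":-0.2,"wx":0,"wy":0,"wz":0},{"jaw":0.1,"tx":0,"ty":0,"tz":0,"wx":0,"wy":0,"wz":0}]'

```text
clock: 6.88
tcp_pos: [508.2, -313.2, 230.2]
eef_rot: [-180.0, 0.0, -87.0]
wrist_force: [-0.1, -0.9, -0.9]
width: 25.4
```

```bash
python3 -c "
from h import *
plan((452.7,-102.2,224),-87)
im=viewer.camera('side');cv2.imwrite('pics/s3.png',cv2.resize(im[200:384,150:400,::-1],None,fx=3,fy=3))
"
```

```text
t 6.88 tcp [ 508.2 -313.2  230.2] rpy [-180.      0.    -86.99] w 25.4 F [-0.1 -0.9 -0.9]
turn units [-0.     0.     0.001]
shift units (after turn) [-8.547  1.775  0.248]
```

View pics/s3.png

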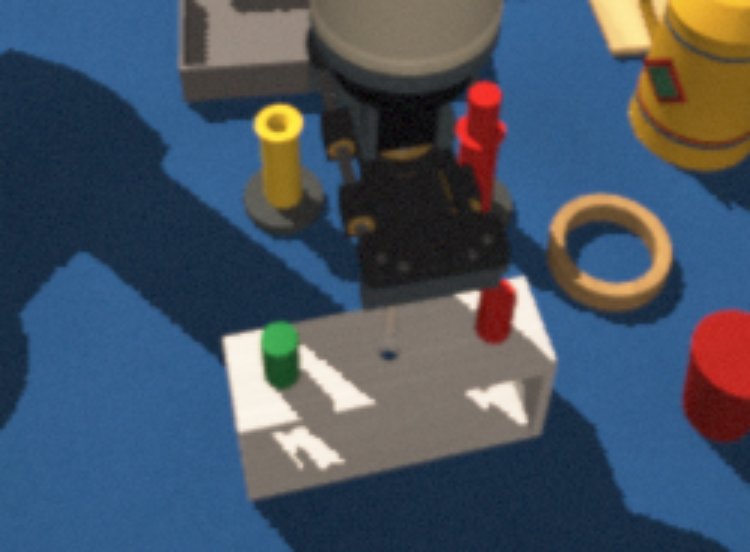

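>>> jog_arm --deltas '[{"jaw":0.1,"tx":-0.3,"ty":0.06,"tz":0,"wx":0,"wy":0,"wz":0},{"jaw":0.1,"tx":-0.5,"ty":0.1,"tz":0,"wx":0,"wy":0,"wz":0},{"jaw":0.1,"tx":-0.7,"ty":0.14,"tz":0,"wx":0,"wy":0,"wz":0},{"jaw":0.1,"tx":-0.7,"ty":0.14,"tz":0,"wx":0,"wy":0,"wz":0},{"jaw":0.1,"tx":-0.7,"ty":0.14,"tz":0,"wx":0,"wy":0,"wz":0},{"jaw":0.1,"tx":-0.7,"ty":0.15,"tz":0,"wx":0,"wy":0,"wz":0},{"jaw":0.1,"tx":-0.7,"ty":0.15,"tz":0,"wx":0,"wy":0,"wz":0},{"jaw":0.1,"tx":-0.7,"ty":0.15,"tz":0,"wx":0,"wy":0,"wz":0},{"jaw":0.1,"tx":-0.7,"ty":0.15,"tz":0,"wx":0,"wy":0,"wz":0},{"jaw":0.1,"tx":-0.7,"ty":0.15,"tz":0,"wx":0,"wy":0,"wz":0},{"jaw":0.1,"tx":-0.7,"ty":0.15,"tz":0,"wx":0,"wy":0,"wz":0},{"jaw":0.1,"tx":-0.7,"ty":0.15,"tz":0,"wx":0,"wy":0,"wz":0},{"jaw":0.1,"tx":-0.5,"ty":0.1,"tz":0,"wx":0,"wy":0,"wz":0},{"jaw":0.1,"tx":-0.247,"ty":0.045,"tz":0,"wx":0,"wy":0,"wz":0},{"jaw":0.1,"tx":0,"ty":0,"tz":0,"wx":0,"wy":0,"wz":0},{"jaw":0.1,"tx":0,"ty":0,"tz":0,"wx":0,"wy":0,"wz":0}]'

```text
clock: 8.93
tcp_pos: [452.9, -102.6, 230.2]
eef_rot: [-180.0, -0.0, -87.0]
wrist_force: [-0.0, -0.2, -0.1]
width: 25.4
```

```bash
python3 -c "
from h import *
plan((452.7,-102.2,204),-87)
im=viewer.camera('side');cv2.imwrite('pics/s4.png',cv2.resize(im[140:300,150:350,::-1],None,fx=3.5,fy=3.5,interpolation=cv2.INTER_CUBIC))
p=monitor.get_state()['tcp_pos']
print(proj('side',[[p[0],p[1],131],[p[0],p[1],160],[p[0],p[1],216],[452.7,-102.2,108]]))
print(back('side',(150+388/3,200+353/3),106))
"
```

```text
t 8.93 tcp [ 452.9 -102.6  230.2] rpy [-1.7999e+02 -1.0000e-02 -8.7000e+01] w 25.4 F [-0.  -0.2 -0.1]
turn units [-0.001 -0.001 -0.   ]
shift units (after turn) [-0.015  0.007  1.046]
[[242.26366144 234.16227076]
 [241.74187071 226.11472817]
 [240.66772738 209.54828981]
 [242.58112238 240.1915007 ]]
[ 506.70055566 -317.29957371  106.        ]
```

View pics/s4.png

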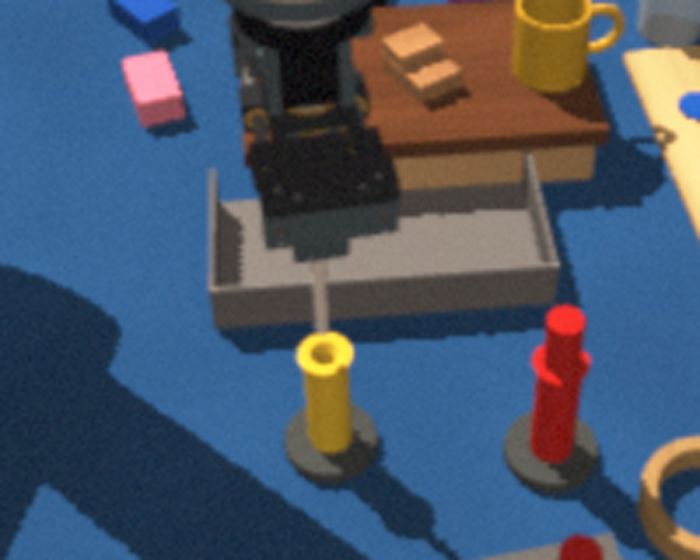

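>>> jog_arm --deltas '[{"jaw":0.1,"tx":0,"ty":0,"tz":0.4,"wx":0,"wy":0,"wz":0},{"jaw":0.1,"tx":0,"ty":0,"tz":0.3,"wx":0,"wy":0,"wz":0},{"jaw":0.1,"tx":0,"ty":0,"tz":0.3,"wx":0,"wy":0,"wz":0},{"jaw":0.1,"tx":0,"ty":0,"tz":0.3,"wx":0,"wy":0,"wz":0},{"jaw":0.1,"tx":0,"ty":0,"tz":0.2,"wx":0,"wy":0,"wz":0},{"jaw":0.1,"tx":0,"ty":0,"tz":0,"wx":0,"wy":0,"wz":0}]'

```text
clock: 9.72
tcp_pos: [452.5, -102.1, 192.3]
eef_rot: [180.0, 0.0, -87.0]
wrist_force: [-0.7, 0.6, -1.2]
width: 25.0
```

>>> jog_arm --deltas '[{"jaw":0.1,"tx":0,"ty":0,"tz":0.3,"wx":0,"wy":0,"wz":0},{"jaw":0.1,"tx":0,"ty":0,"tz":0.3,"wx":0,"wy":0,"wz":0},{"jaw":0.1,"tx":0,"ty":0,"tz":0.3,"wx":0,"wy":0,"wz":0},{"jaw":0.1,"tx":0,"ty":0,"tz":0.1,"wx":0,"wy":0,"wz":0},{"jaw":0.1,"tx":0,"ty":0,"tz":0,"wx":0,"wy":0,"wz":0}]' --force 60

```text
clock: 10.35
tcp_pos: [452.6, -102.2, 167.5]
eef_rot: [180.0, 0.0, -87.0]
wrist_force: [1.1, 1.1, 0.5]
width: 24.9
```

>>> jog_arm --deltas '[{"jaw":0.1,"tx":0,"ty":0,"tz":0.3,"wx":0,"wy":0,"wz":0},{"jaw":0.1,"tx":0,"ty":0,"tz":0.3,"wx":0,"wy":0,"wz":0},{"jaw":0.1,"tx":0,"ty":0,"tz":0.2,"wx":0,"wy":0,"wz":0},{"jaw":0.1,"tx":0,"ty":0,"tz":0.2,"wx":0,"wy":0,"wz":0},{"jaw":0.1,"tx":0,"ty":0,"tz":0.2,"wx":0,"wy":0,"wz":0},{"jaw":0.1,"tx":0,"ty":0,"tz":0.2,"wx":0,"wy":0,"wz":0},{"jaw":0.1,"tx":0,"ty":0,"tz":0.2,"wx":0,"wy":0,"wz":0}]'

```text
clock: 11.22
tcp_pos: [452.8, -102.2, 127.5]
eef_rot: [-180.0, -0.0, -87.0]
wrist_force: [-1.0, 0.1, 6.2]
width: 25.4
```

6 N of plug friction is felt. Now the last 5 mm, in small steps until the rim is felt.

>>> jog_arm --deltas '[{"jaw":0.1,"tx":0,"ty":0,"tz":0.1,"wx":0,"wy":0,"wz":0},{"jaw":0.1,"tx":0,"ty":0,"tz":0.08,"wx":0,"wy":0,"wz":0},{"jaw":0.1,"tx":0,"ty":0,"tz":0,"wx":0,"wy":0,"wz":0}]'

```text
clock: 11.6
tcp_pos: [452.6, -102.2, 122.9]
eef_rot: [180.0, 0.0, -87.0]
wrist_force: [0.2, -0.5, -0.8]
width: 25.1
```

>>> jog_arm --deltas '[{"jaw":0.1,"tx":0,"ty":0,"tz":0.04,"wx":0,"wy":0,"wz":0}]'

```text
clock: 11.72
tcp_pos: [452.8, -102.2, 122.2]
eef_rot: [-180.0, 0.0, -87.0]
wrist_force: [-1.4, 0.1, 5.2]
width: 24.7
```

>>> jog_arm --deltas '[{"jaw":0.1,"tx":0,"ty":0,"tz":0.03,"wx":0,"wy":0,"wz":0}]'

```text
clock: 11.85
tcp_pos: [452.8, -102.2, 122.0]
eef_rot: [-180.0, -0.0, -87.0]
wrist_force: [-6.3, 2.0, 32.0]
width: 25.3
```

>>> jog_arm --deltas '[{"jaw":0.1,"tx":0,"ty":0,"tz":0.03,"wx":0,"wy":0,"wz":0}]'

```text
clock: 11.98
tcp_pos: [452.9, -102.2, 121.9]
eef_rot: [-179.9, -0.0, -87.0]
wrist_force: [-10.4, 4.4, 49.8]
width: 25.1
```

>>> jog_arm --deltas '[{"jaw":0.1,"tx":0,"ty":0,"tz":-0.04,"wx":0,"wy":0,"wz":0},{"jaw":0.6,"tx":0,"ty":0,"tz":0,"wx":0,"wy":0,"wz":0},{"jaw":0.6,"tx":0,"ty":0,"tz":0,"wx":0,"wy":0,"wz":0},{"jaw":0.6,"tx":0,"ty":0,"tz":0,"wx":0,"wy":0,"wz":0},{"jaw":0.6,"tx":0,"ty":0,"tz":-0.4,"wx":0,"wy":0,"wz":0},{"jaw":0.6,"tx":0,"ty":0,"tz":-0.8,"wx":0,"wy":0,"wz":0},{"jaw":0.6,"tx":0,"ty":0,"tz":-0.9,"wx":0,"wy":0,"wz":0},{"jaw":0.6,"tx":0,"ty":0,"tz":-0.9,"wx":0,"wy":0,"wz":0},{"jaw":0.6,"tx":0,"ty":0,"tz":-0.8,"wx":0,"wy":0,"wz":0},{"jaw":0.6,"tx":0,"ty":0,"tz":-0.2,"wx":0,"wy":0,"wz":0},{"jaw":0.6,"tx":0,"ty":0,"tz":0,"wx":0,"wy":0,"wz":0}]'

```text
clock: 13.35
tcp_pos: [452.6, -102.2, 221.7]
eef_rot: [-180.0, -0.0, -87.0]
wrist_force: [-0.2, -0.2, 0.2]
width: 54.7
```

```bash
python3 -c "
from h import *
plan((452.7,-102.2,204),-87)
ims={c:viewer.camera(c) for c in('side','top')}
a=cv2.resize(ims['side'][120:300,150:350,::-1],None,fx=3,fy=3,interpolation=cv2.INTER_CUBIC)
cv2.imwrite('pics/s5.png',a);cv2.imwrite('pics/t5.png',ims['top'][:,:,::-1])
u=[224,200,264,280];m=yel(ims['side'])[200:280,224:264].astype(np.float32)
mod=lambda p:[fr(452.7,-102.2,10,16,100,16),fr(452.7,-102.2,96,20,108,20),fr(452.7,-102.2,108,13,153+p[0],13)]
for d in(-4,0,4,8,12):print(d,((ren('side',mod([d]),u)-m)**2).sum())
"
```

```text
t 13.35 tcp [ 452.6 -102.2  221.7] rpy [-1.7998e+02 -1.0000e-02 -8.6990e+01] w 54.7 F [-0.2 -0.2  0.2]
turn units [-0.002 -0.001  0.001]
shift units (after turn) [ 0.001 -0.002  0.708]
-4 65.30347
0 57.48462
4 64.74756
8 77.11597
12 89.7478
```

View pics/s5.png

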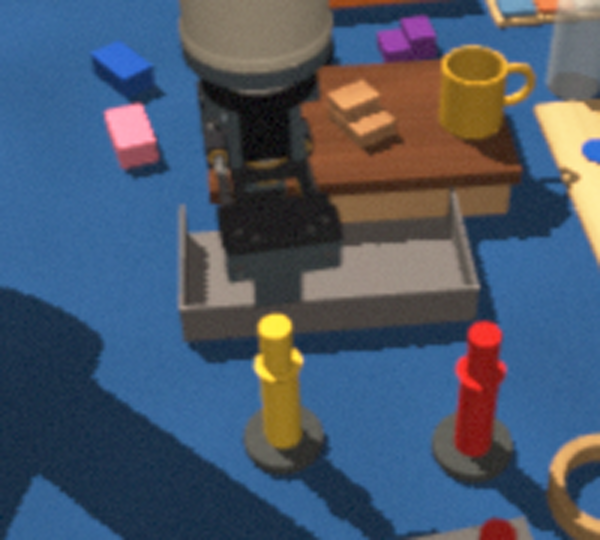

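View pics/t5.png

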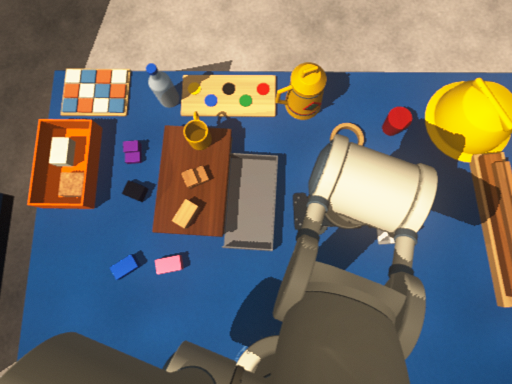

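```bash
python3 - <<'E'
from h import *
ims=dict(np.load("im0.npz"))
for n,c,uv in(("board","top",(205,150)),("boardshade","top",(200,220)),("a","top",(184,212)),("b","top",(190,178)),("b2","top",(202,174)),("board","side",(300,170)),("a","side",(237,155)),("aside","side",(230,162)),("b","side",(268,152)),("b2","side",(276,160)),("bs","side",(277,166)),("edge","side",(240,184)),("mug","top",(196,130))):
    p=ims[c][uv[1]-1:uv[1]+2,uv[0]-1:uv[0]+2].reshape(-1,3).mean(0).astype(np.uint8);print(n,c,p,cv2.cvtColor(p.reshape(1,1,3),cv2.COLOR_RGB2HSV).ravel())
f=lambda x:cv2.resize(x,(480,400),interpolation=cv2.INTER_NEAREST)
cv2.imwrite("pics/c6.png",np.vstack([cv2.resize(ims["top"][115:250,145:235,::-1],(400,600),interpolation=cv2.INTER_NEAREST)]))
cv2.imwrite("pics/c7.png",cv2.resize(ims["side"][130:200,210:335,::-1],(750,420),interpolation=cv2.INTER_NEAREST))
E
```

```text
board top [130  69  35] [ 11 186 130]
boardshade top [130  68  37] [ 10 182 130]
a top [250 210 117] [ 21 136 250]
b top [236 159  80] [ 15 169 236]
b2 top [232 155  77] [ 15 170 232]
board side [131  78  47] [ 11 164 131]
a side [246 204 132] [ 19 118 246]
aside side [107  79  54] [ 14 126 107]
b side [230 160 100] [ 14 144 230]
b2 side [216 146  92] [ 13 146 216]
bs side [79 52 32] [ 13 152  79]
edge side [57 34 20] [ 11 166  57]
mug top [125  84  20] [ 18 214 125]
```

View pics/c6.png

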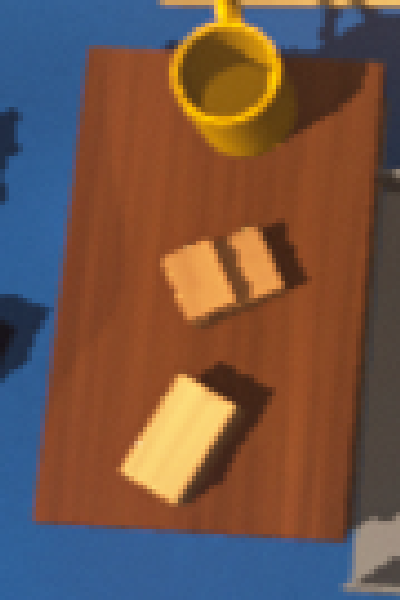

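View pics/c7.png

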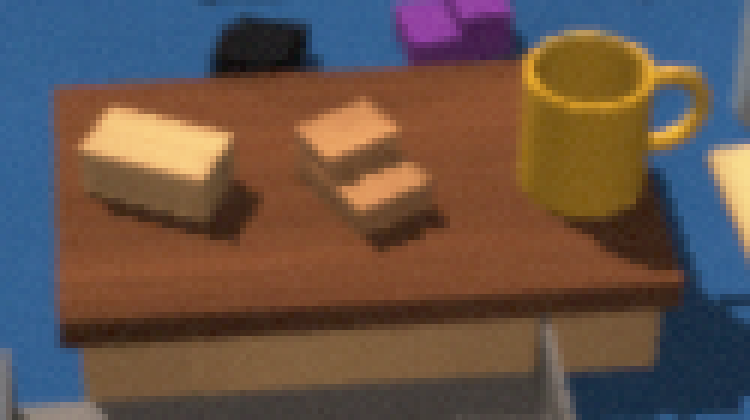

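```bash
python3 - <<'E'
from h import *
T=lambda u,v:(145+u/4.444-.5,115+v/4.444-.5)
Sd=lambda u,v:(210+u/6-.5,130+v/6-.5)
def show(n,c,f,pts,z):
    P=np.array([back(c,f(*p),z)[:2] for p in pts]);print(n,c,np.round(P).tolist(),"edges",np.round(np.linalg.norm(np.roll(P,-1,0)-P,axis=1)),"mean",np.round(P.mean(0),1));return P
show("board","top",T,[(90,48),(383,63),(345,540),(36,520)],60)
show("board","side",Sd,[(54,88),(61,318),(682,273)],60)
show("a","top",T,[(183,375),(238,408),(174,505),(120,468)],90)
show("a","side",Sd,[(112,108),(233,133),(214,180),(85,150)],90)
show("bhi","top",T,[(160,257),(212,240),(240,300),(190,322)],94)
show("blo","top",T,[(226,236),(266,224),(286,290),(245,300)],80)
show("bhi","side",Sd,[(297,132),(365,98),(402,132),(335,163)],94)
show("blo","side",Sd,[(335,185),(402,160),(432,182),(363,212)],80)
# board fit from top mask
h=cv2.cvtColor(ims["top"],cv2.COLOR_RGB2HSV) if 0 else None
E
```

```text
board top [[735.0, 352.0], [726.0, 153.0], [408.0, 167.0], [417.0, 365.0]] edges [199. 319. 198. 318.] mean [571.7 259.4]
board side [[417.0, 367.0], [409.0, 172.0], [728.0, 160.0]] edges [196. 319. 374.] mean [518.1 233. ]
a top [[508.0, 269.0], [487.0, 234.0], [426.0, 270.0], [449.0, 305.0]] edges [41. 71. 42. 69.] mean [467.4 269.7]
a side [[447.0, 303.0], [509.0, 272.0], [495.0, 234.0], [430.0, 269.0]] edges [69. 41. 73. 38.] mean [470.4 269.5]
bhi top [[583.0, 287.0], [594.0, 255.0], [556.0, 235.0], [541.0, 266.0]] edges [35. 43. 34. 47.] mean [568.4 260.6]
blo top [[601.0, 249.0], [609.0, 223.0], [565.0, 208.0], [559.0, 234.0]] edges [27. 46. 27. 44.] mean [583.3 228.7]
bhi side [[542.0, 263.0], [582.0, 287.0], [597.0, 254.0], [558.0, 233.0]] edges [47. 36. 44. 33.] mean [569.9 259.3]
blo side [[558.0, 233.0], [596.0, 248.0], [609.0, 228.0], [569.0, 209.0]] edges [41. 24. 44. 27.] mean [583.  229.3]
```

>>> jog_arm --deltas '[{"jaw":0.33,"tx":0,"ty":0,"tz":0,"wx":0,"wy":0,"wz":-0.96},{"jaw":0.33,"tx":0,"ty":0,"tz":0,"wx":0,"wy":0,"wz":-0.96},{"jaw":0.33,"tx":0,"ty":0,"tz":0,"wx":0,"wy":0,"wz":-0.96},{"jaw":0.33,"tx":0,"ty":0,"tz":0,"wx":0,"wy":0,"wz":-0.96},{"jaw":0.33,"tx":0,"ty":0,"tz":0,"wx":0,"wy":0,"wz":-0.96},{"jaw":0.33,"tx":0,"ty":0,"tz":0,"wx":0,"wy":0,"wz":-0.96},{"jaw":0.33,"tx":0,"ty":0,"tz":0,"wx":0,"wy":0,"wz":-0.96},{"jaw":0.33,"tx":0,"ty":0,"tz":0,"wx":0,"wy":0,"wz":-0.96},{"jaw":0.33,"tx":0,"ty":0,"tz":0,"wx":0,"wy":0,"wz":-0.96},{"jaw":0.33,"tx":0,"ty":0,"tz":0,"wx":0,"wy":0,"wz":-0.96},{"jaw":0.33,"tx":0,"ty":0,"tz":0,"wx":0,"wy":0,"wz":-0.96},{"jaw":0.33,"tx":0,"ty":0,"tz":0,"wx":0,"wy":0,"wz":0}]'

```text
clock: 14.95
tcp_pos: [452.4, -102.1, 221.0]
eef_rot: [-180.0, 0.1, -2.5]
wrist_force: [0.1, -0.0, -0.1]
width: 30.0
```

```bash
python3 -c "
from h import *
plan((468,343,221.7),-2.5)
"
```

```text
t 14.95 tcp [ 452.4 -102.1  221. ] rpy [-1.7998e+02  7.0000e-02 -2.5400e+00] w 30.0 F [ 0.1 -0.  -0.1]
turn units [-0.003  0.009 -0.006]
shift units (after turn) [ -0.151 -17.813  -0.028]
```

>>> jog_arm --deltas '[{"jaw":0.33,"tx":0,"ty":-0.5,"tz":0,"wx":0,"wy":0,"wz":0},{"jaw":0.33,"tx":-0.15,"ty":-0.9,"tz":0,"wx":0,"wy":0,"wz":0},{"jaw":0.33,"tx":0,"ty":-1,"tz":0,"wx":0,"wy":0,"wz":0},{"jaw":0.33,"tx":0,"ty":-1,"tz":0,"wx":0,"wy":0,"wz":0},{"jaw":0.33,"tx":0,"ty":-1,"tz":0,"wx":0,"wy":0,"wz":0},{"jaw":0.33,"tx":0,"ty":-1,"tz":0,"wx":0,"wy":0,"wz":0},{"jaw":0.33,"tx":0,"ty":-1,"tz":0,"wx":0,"wy":0,"wz":0},{"jaw":0.33,"tx":0,"ty":-1,"tz":0,"wx":0,"wy":0,"wz":0},{"jaw":0.33,"tx":0,"ty":-1,"tz":0,"wx":0,"wy":0,"wz":0},{"jaw":0.33,"tx":0,"ty":-1,"tz":0,"wx":0,"wy":0,"wz":0},{"jaw":0.33,"tx":0,"ty":-1,"tz":0,"wx":0,"wy":0,"wz":0},{"jaw":0.33,"tx":0,"ty":-1,"tz":0,"wx":0,"wy":0,"wz":0},{"jaw":0.33,"tx":0,"ty":-1,"tz":0,"wx":0,"wy":0,"wz":0},{"jaw":0.33,"tx":0,"ty":-1,"tz":0,"wx":0,"wy":0,"wz":0},{"jaw":0.33,"tx":0,"ty":-1,"tz":0,"wx":0,"wy":0,"wz":0},{"jaw":0.33,"tx":0,"ty":-1,"tz":0,"wx":0,"wy":0,"wz":0},{"jaw":0.33,"tx":0,"ty":-1,"tz":0,"wx":0,"wy":0,"wz":0},{"jaw":0.33,"tx":0,"ty":-0.9,"tz":0,"wx":0,"wy":0,"wz":0},{"jaw":0.33,"tx":0,"ty":-0.5,"tz":0,"wx":0,"wy":0,"wz":0},{"jaw":0.33,"tx":0,"ty":0,"tz":0,"wx":0,"wy":0,"wz":0}]'

```text
clock: 17.45
tcp_pos: [468.2, 343.1, 221.5]
eef_rot: [180.0, 0.0, -2.5]
wrist_force: [-0.3, -0.7, -0.3]
width: 30.0
```

```bash
python3 -c "
from h import *
plan((468,343,74),-2.5)
im=viewer.camera('side');cv2.imwrite('pics/s6.png',im[:,:,::-1])
im=viewer.camera('top');cv2.imwrite('pics/t6.png',im[:,:,::-1])
"
```

```text
t 17.45 tcp [468.2 343.1 221.5] rpy [ 1.7999e+02  1.0000e-02 -2.4800e+00] w 30.0 F [-0.3 -0.7 -0.3]
turn units [0.001 0.001 0.002]
shift units (after turn) [-8.000e-03  4.000e-03  5.899e+00]
```

View pics/s6.png

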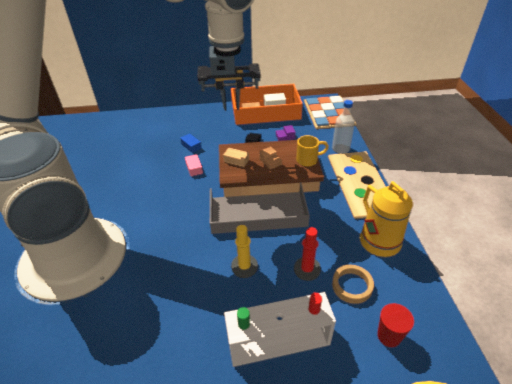

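View pics/t6.png

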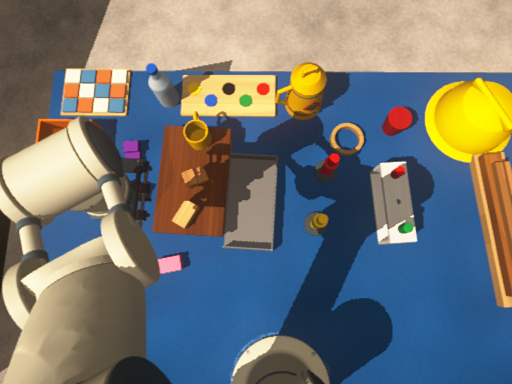

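>>> jog_arm --deltas '[{"jaw":0.33,"tx":0,"ty":0,"tz":0.6,"wx":0,"wy":0,"wz":0},{"jaw":0.33,"tx":0,"ty":0,"tz":0.9,"wx":0,"wy":0,"wz":0},{"jaw":0.33,"tx":0,"ty":0,"tz":0.9,"wx":0,"wy":0,"wz":0},{"jaw":0.33,"tx":0,"ty":0,"tz":0.9,"wx":0,"wy":0,"wz":0},{"jaw":0.33,"tx":0,"ty":0,"tz":0.9,"wx":0,"wy":0,"wz":0},{"jaw":0.33,"tx":0,"ty":0,"tz":0.8,"wx":0,"wy":0,"wz":0},{"jaw":0.33,"tx":0,"ty":0,"tz":0.6,"wx":0,"wy":0,"wz":0},{"jaw":0.33,"tx":0,"ty":0,"tz":0.3,"wx":0,"wy":0,"wz":0},{"jaw":0.33,"tx":0,"ty":0,"tz":0,"wx":0,"wy":0,"wz":0}]'

```text
clock: 18.68
tcp_pos: [468.3, 342.4, 73.9]
eef_rot: [180.0, 0.0, -2.5]
wrist_force: [-0.4, -0.7, 0.4]
width: 30.0
```

```bash
python3 -c "
from h import *
plan((468,343,74),-2.5)
im=viewer.camera('side');cv2.imwrite('pics/s7.png',cv2.resize(im[80:240,170:370,::-1],None,fx=3.5,fy=3.5,interpolation=cv2.INTER_CUBIC))
"
```

```text
t 18.68 tcp [468.3 342.4  73.9] rpy [ 1.7998e+02  2.0000e-02 -2.5200e+00] w 30.0 F [-0.4 -0.7  0.4]
turn units [ 0.002  0.003 -0.003]
shift units (after turn) [-0.014 -0.025 -0.005]
```

View pics/s7.png

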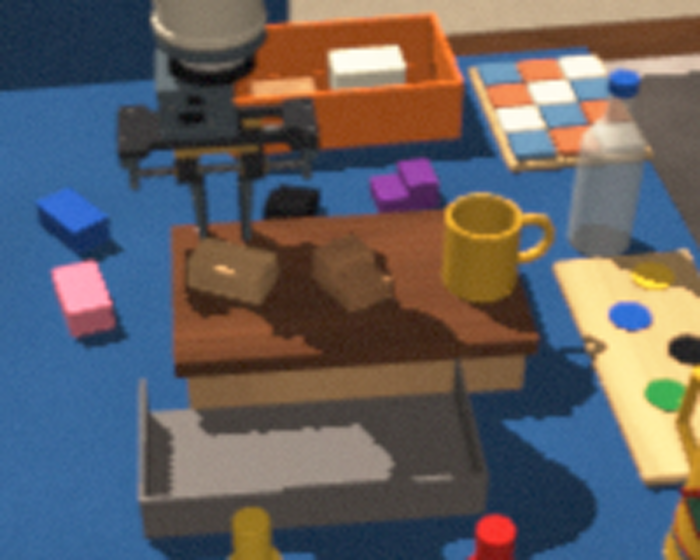

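>>> jog_arm --deltas '[{"jaw":0.33,"tx":0,"ty":0.3,"tz":0,"wx":0,"wy":0,"wz":0},{"jaw":0.33,"tx":0,"ty":0.3,"tz":0,"wx":0,"wy":0,"wz":0},{"jaw":0.33,"tx":0,"ty":0.3,"tz":0,"wx":0,"wy":0,"wz":0},{"jaw":0.33,"tx":0,"ty":0.3,"tz":0,"wx":0,"wy":0,"wz":0},{"jaw":0.33,"tx":0,"ty":0.3,"tz":0,"wx":0,"wy":0,"wz":0},{"jaw":0.33,"tx":0,"ty":0.3,"tz":0,"wx":0,"wy":0,"wz":0},{"jaw":0.33,"tx":0,"ty":0.3,"tz":0,"wx":0,"wy":0,"wz":0},{"jaw":0.33,"tx":0,"ty":0.3,"tz":0,"wx":0,"wy":0,"wz":0},{"jaw":0.33,"tx":0,"ty":0.3,"tz":0,"wx":0,"wy":0,"wz":0},{"jaw":0.33,"tx":0,"ty":0.3,"tz":0,"wx":0,"wy":0,"wz":0},{"jaw":0.33,"tx":0,"ty":0.3,"tz":0,"wx":0,"wy":0,"wz":0},{"jaw":0.33,"tx":0,"ty":0.3,"tz":0,"wx":0,"wy":0,"wz":0},{"jaw":0.33,"tx":0,"ty":0.3,"tz":0,"wx":0,"wy":0,"wz":0},{"jaw":0.33,"tx":0,"ty":0.3,"tz":0,"wx":0,"wy":0,"wz":0},{"jaw":0.33,"tx":0,"ty":0.2,"tz":0,"wx":0,"wy":0,"wz":0}]'

```text
clock: 20.6
tcp_pos: [463.6, 232.1, 74.2]
eef_rot: [180.0, 0.0, -2.5]
wrist_force: [0.4, -0.3, -0.1]
width: 30.4
```

```bash
python3 -c "
from h import *
plan((468,160,74),-2.5)
im=viewer.camera('side');cv2.imwrite('pics/s8.png',cv2.resize(im[80:240,170:370,::-1],None,fx=3.5,fy=3.5,interpolation=cv2.INTER_CUBIC))
"
```

```text
t 20.6 tcp [463.6 232.1  74.2] rpy [180.     0.    -2.52] w 30.4 F [ 0.4 -0.3 -0.1]
turn units [ 0.     0.    -0.003]
shift units (after turn) [0.303 2.875 0.008]
```

View pics/s8.png

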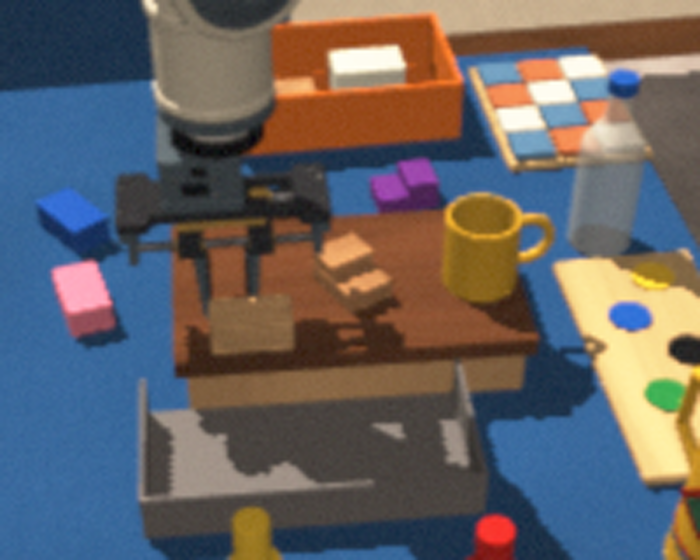

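>>> jog_arm --deltas '[{"jaw":0.33,"tx":0.02,"ty":0.25,"tz":0,"wx":0,"wy":0,"wz":0},{"jaw":0.33,"tx":0.02,"ty":0.25,"tz":0,"wx":0,"wy":0,"wz":0},{"jaw":0.33,"tx":0.02,"ty":0.25,"tz":0,"wx":0,"wy":0,"wz":0},{"jaw":0.33,"tx":0.02,"ty":0.25,"tz":0,"wx":0,"wy":0,"wz":0},{"jaw":0.33,"tx":0.02,"ty":0.25,"tz":0,"wx":0,"wy":0,"wz":0},{"jaw":0.33,"tx":0.02,"ty":0.25,"tz":0,"wx":0,"wy":0,"wz":0},{"jaw":0.33,"tx":0,"ty":0.25,"tz":0,"wx":0,"wy":0,"wz":0},{"jaw":0.33,"tx":0,"ty":0.25,"tz":0,"wx":0,"wy":0,"wz":0},{"jaw":0.33,"tx":0,"ty":0.25,"tz":0,"wx":0,"wy":0,"wz":0},{"jaw":0.33,"tx":0,"ty":0.25,"tz":0,"wx":0,"wy":0,"wz":0},{"jaw":0.33,"tx":0,"ty":0.25,"tz":0,"wx":0,"wy":0,"wz":0},{"jaw":0.33,"tx":0,"ty":0.25,"tz":0,"wx":0,"wy":0,"wz":0},{"jaw":0.33,"tx":0,"ty":0,"tz":0,"wx":0,"wy":0,"wz":0},{"jaw":0.33,"tx":0,"ty":0,"tz":0,"wx":0,"wy":0,"wz":0}]'

```text
clock: 22.4
tcp_pos: [463.4, 157.7, 74.2]
eef_rot: [-180.0, -0.0, -2.5]
wrist_force: [1.1, 0.5, 0.3]
width: 30.1
```

```bash
python3 -c "
from h import *
plan((468,160,74),-2.5)
im=viewer.camera('side');cv2.imwrite('pics/s9.png',cv2.resize(im[80:240,170:370,::-1],None,fx=3.5,fy=3.5,interpolation=cv2.INTER_CUBIC))
"
```

```text
t 22.4 tcp [463.4 157.7  74.2] rpy [-179.99   -0.     -2.52] w 30.1 F [1.1 0.5 0.3]
turn units [-0.001 -0.001 -0.002]
shift units (after turn) [ 0.181 -0.101  0.008]
```

View pics/s9.png

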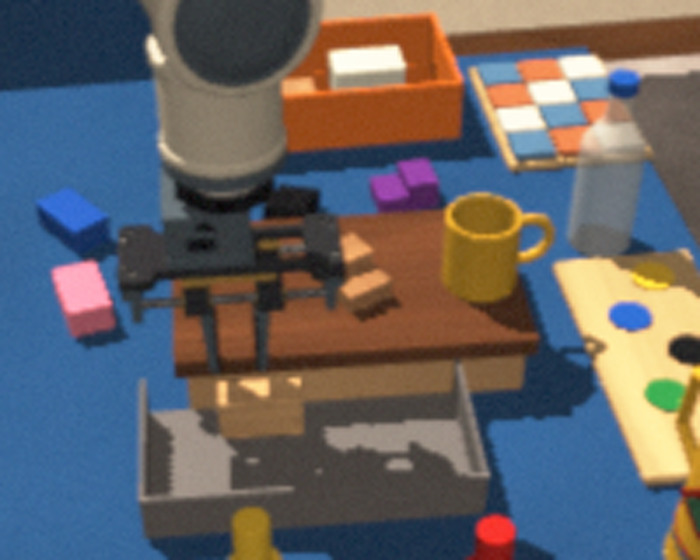

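```bash
python3 -c "
from h import *
plan((573,322,150),-2.5)
print(back('top',(196.6,133),96), back('side',(308,158),75))
"
```

```text
t 22.45 tcp [463.4 157.7  74.2] rpy [-1.80e+02 -1.00e-02 -2.51e+00] w 30.3 F [ 0.5 -0.7  0.1]
turn units [-0.    -0.001 -0.001]
shift units (after turn) [ 4.094 -6.757 -3.033]
[698.90277554 246.891911    96.        ] [694.95357862 230.51752797  75.        ]
```

>>> jog_arm --deltas '[{"jaw":0.155,"tx":0,"ty":0,"tz":-0.6,"wx":0,"wy":0,"wz":0},{"jaw":0.155,"tx":0,"ty":0,"tz":-0.9,"wx":0,"wy":0,"wz":0},{"jaw":0.155,"tx":0,"ty":0,"tz":-0.9,"wx":0,"wy":0,"wz":0},{"jaw":0.155,"tx":0,"ty":0,"tz":-0.6,"wx":0,"wy":0,"wz":0},{"jaw":0.155,"tx":0.3,"ty":-0.5,"tz":0,"wx":0,"wy":0,"wz":0},{"jaw":0.155,"tx":0.5,"ty":-0.8,"tz":0,"wx":0,"wy":0,"wz":0},{"jaw":0.155,"tx":0.5,"ty":-0.85,"tz":0,"wx":0,"wy":0,"wz":0},{"jaw":0.155,"tx":0.5,"ty":-0.85,"tz":0,"wx":0,"wy":0,"wz":0},{"jaw":0.155,"tx":0.5,"ty":-0.85,"tz":0,"wx":0,"wy":0,"wz":0},{"jaw":0.155,"tx":0.5,"ty":-0.8,"tz":0,"wx":0,"wy":0,"wz":0},{"jaw":0.155,"tx":0.5,"ty":-0.8,"tz":0,"wx":0,"wy":0,"wz":0},{"jaw":0.155,"tx":0.5,"ty":-0.8,"tz":0,"wx":0,"wy":0,"wz":0},{"jaw":0.155,"tx":0.3,"ty":-0.5,"tz":0,"wx":0,"wy":0,"wz":0},{"jaw":0.155,"tx":0,"ty":0,"tz":0,"wx":0,"wy":0,"wz":0}]'

```text
clock: 24.2
tcp_pos: [573.1, 322.5, 148.4]
eef_rot: [180.0, 0.0, -2.5]
wrist_force: [0.4, -0.2, 0.4]
width: 14.0
```

```bash
python3 -c "
from h import *
plan((573,322,76),-2.5)
im=viewer.camera('side');cv2.imwrite('pics/s10.png',cv2.resize(im[80:240,170:370,::-1],None,fx=3.5,fy=3.5,interpolation=cv2.INTER_CUBIC))
"
```

```text
t 24.2 tcp [573.1 322.5 148.4] rpy [ 1.7999e+02  2.0000e-02 -2.4600e+00] w 14.0 F [ 0.4 -0.2  0.4]
turn units [0.001 0.003 0.005]
shift units (after turn) [-0.005  0.021  2.895]
```

View pics/s10.png

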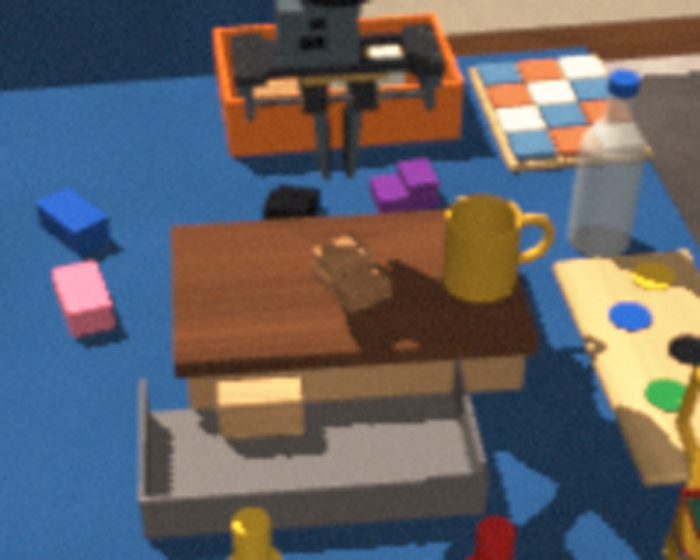

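>>> jog_arm --deltas '[{"jaw":0.155,"tx":0,"ty":0,"tz":0.6,"wx":0,"wy":0,"wz":0},{"jaw":0.155,"tx":0,"ty":0,"tz":0.9,"wx":0,"wy":0,"wz":0},{"jaw":0.155,"tx":0,"ty":0,"tz":0.8,"wx":0,"wy":0,"wz":0},{"jaw":0.155,"tx":0,"ty":0,"tz":0.4,"wx":0,"wy":0,"wz":0},{"jaw":0.155,"tx":0,"ty":0,"tz":0.2,"wx":0,"wy":0,"wz":0},{"jaw":0.155,"tx":0,"ty":0.25,"tz":0,"wx":0,"wy":0,"wz":0},{"jaw":0.155,"tx":0,"ty":0.25,"tz":0,"wx":0,"wy":0,"wz":0},{"jaw":0.155,"tx":0,"ty":0.25,"tz":0,"wx":0,"wy":0,"wz":0},{"jaw":0.155,"tx":0,"ty":0.25,"tz":0,"wx":0,"wy":0,"wz":0},{"jaw":0.155,"tx":0,"ty":0.25,"tz":0,"wx":0,"wy":0,"wz":0},{"jaw":0.155,"tx":0,"ty":0.25,"tz":0,"wx":0,"wy":0,"wz":0},{"jaw":0.155,"tx":0,"ty":0.25,"tz":0,"wx":0,"wy":0,"wz":0},{"jaw":0.155,"tx":0,"ty":0.25,"tz":0,"wx":0,"wy":0,"wz":0}]'

```text
clock: 25.88
tcp_pos: [570.9, 271.4, 76.7]
eef_rot: [-180.0, -0.0, -2.5]
wrist_force: [-0.3, 1.3, 0.5]
width: 14.3
```

```bash
python3 -c "
from h import *
plan((573,152,76),-2.5)
im=viewer.camera('side');cv2.imwrite('pics/s11.png',cv2.resize(im[80:240,170:370,::-1],None,fx=3.5,fy=3.5,interpolation=cv2.INTER_CUBIC))
"
```

```text
t 25.88 tcp [570.9 271.4  76.7] rpy [-180.     -0.     -2.51] w 14.3 F [-0.3  1.3  0.5]
turn units [-0.    -0.    -0.001]
shift units (after turn) [0.292 4.766 0.028]
```

View pics/s11.png

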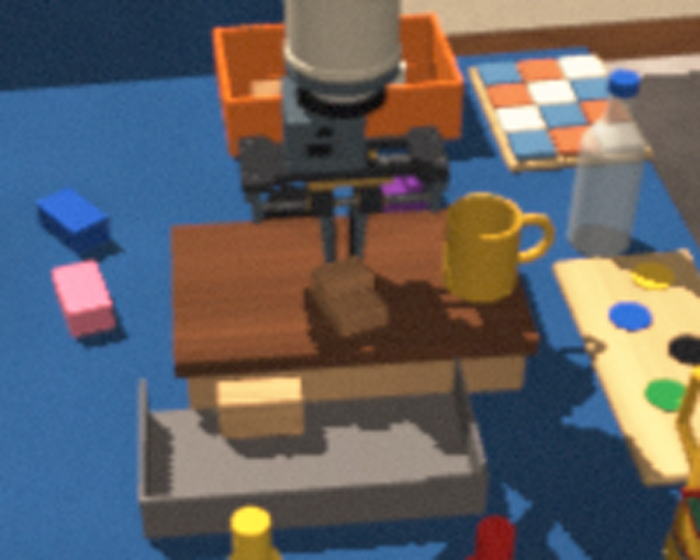

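>>> jog_arm --deltas '[{"jaw":0.155,"tx":0,"ty":0.25,"tz":0,"wx":0,"wy":0,"wz":0},{"jaw":0.155,"tx":0,"ty":0.25,"tz":0,"wx":0,"wy":0,"wz":0},{"jaw":0.155,"tx":0,"ty":0.25,"tz":0,"wx":0,"wy":0,"wz":0},{"jaw":0.155,"tx":0,"ty":0.25,"tz":0,"wx":0,"wy":0,"wz":0},{"jaw":0.155,"tx":0,"ty":0.25,"tz":0,"wx":0,"wy":0,"wz":0},{"jaw":0.155,"tx":0,"ty":0.25,"tz":0,"wx":0,"wy":0,"wz":0}]'

```text
clock: 26.68
tcp_pos: [569.3, 233.8, 76.7]
eef_rot: [-180.0, -0.0, -2.5]
wrist_force: [0.8, 0.2, -0.5]
width: 14.0
```

```bash
python3 -c "
from h import *
plan((573,152,76),-2.5)
im=viewer.camera('side');cv2.imwrite('pics/s12.png',cv2.resize(im[80:240,170:370,::-1],None,fx=3.5,fy=3.5,interpolation=cv2.INTER_CUBIC))
"
```

```text
t 26.68 tcp [569.3 233.8  76.7] rpy [-180.     -0.     -2.51] w 14.0 F [ 0.8  0.2 -0.5]
turn units [-0.    -0.    -0.001]
shift units (after turn) [0.292 3.264 0.027]
```

View pics/s12.png

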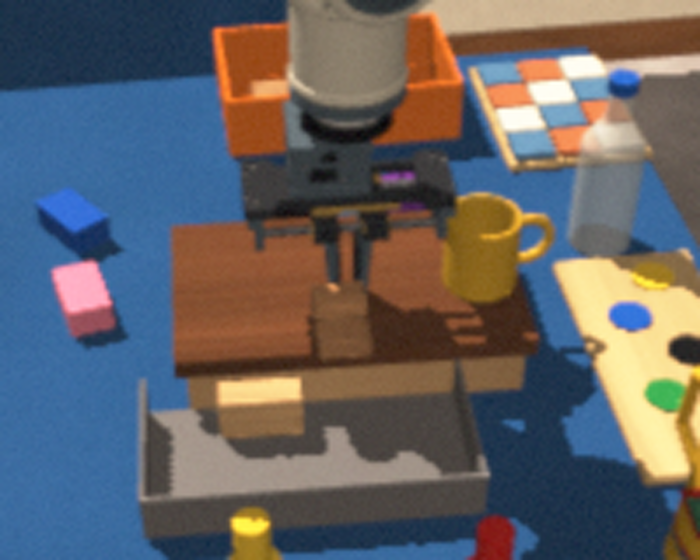

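>>> jog_arm --deltas '[{"jaw":0.155,"tx":-0.02,"ty":0.25,"tz":0,"wx":0,"wy":0,"wz":0},{"jaw":0.155,"tx":-0.02,"ty":0.25,"tz":0,"wx":0,"wy":0,"wz":0},{"jaw":0.155,"tx":-0.02,"ty":0.25,"tz":0,"wx":0,"wy":0,"wz":0},{"jaw":0.155,"tx":-0.02,"ty":0.25,"tz":0,"wx":0,"wy":0,"wz":0},{"jaw":0.155,"tx":0,"ty":0.25,"tz":0,"wx":0,"wy":0,"wz":0},{"jaw":0.155,"tx":0,"ty":0.25,"tz":0,"wx":0,"wy":0,"wz":0},{"jaw":0.155,"tx":0,"ty":0.25,"tz":0,"wx":0,"wy":0,"wz":0},{"jaw":0.155,"tx":0,"ty":0.25,"tz":0,"wx":0,"wy":0,"wz":0},{"jaw":0.155,"tx":0,"ty":0.25,"tz":0,"wx":0,"wy":0,"wz":0},{"jaw":0.155,"tx":0,"ty":0.25,"tz":0,"wx":0,"wy":0,"wz":0},{"jaw":0.155,"tx":0,"ty":0.25,"tz":0,"wx":0,"wy":0,"wz":0},{"jaw":0.155,"tx":0,"ty":0.25,"tz":0,"wx":0,"wy":0,"wz":0},{"jaw":0.155,"tx":0,"ty":0.25,"tz":0,"wx":0,"wy":0,"wz":0},{"jaw":0.155,"tx":0,"ty":0.0,"tz":0,"wx":0,"wy":0,"wz":0},{"jaw":0.155,"tx":0,"ty":0,"tz":0,"wx":0,"wy":0,"wz":0}]'

```text
clock: 28.6
tcp_pos: [563.7, 153.3, 76.7]
eef_rot: [-180.0, -0.0, -2.5]
wrist_force: [0.1, -0.2, -0.4]
width: 14.0
```

```bash
python3 -c "
from h import *
plan((573,152,76),-2.5)
im=viewer.camera('side');cv2.imwrite('pics/s13.png',cv2.resize(im[80:240,170:370,::-1],None,fx=3.5,fy=3.5,interpolation=cv2.INTER_CUBIC))
"
```

```text
t 28.6 tcp [563.7 153.3  76.7] rpy [-180.     -0.     -2.51] w 14.0 F [ 0.1 -0.2 -0.4]
turn units [-0.    -0.    -0.001]
shift units (after turn) [0.372 0.034 0.028]
```

View pics/s13.png

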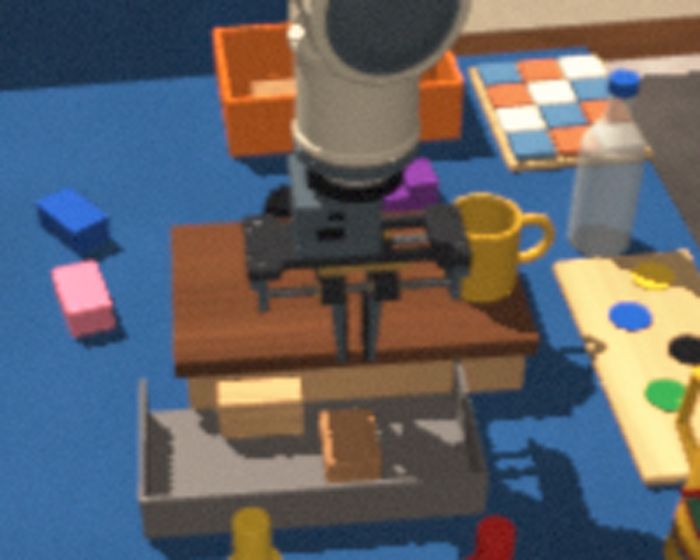

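>>> jog_arm --deltas '[{"jaw":0.155,"tx":0,"ty":0,"tz":-0.6,"wx":0,"wy":0,"wz":0},{"jaw":0.155,"tx":0,"ty":0,"tz":-1,"wx":0,"wy":0,"wz":0},{"jaw":0.155,"tx":0,"ty":0,"tz":-1,"wx":0,"wy":0,"wz":0},{"jaw":0.155,"tx":0,"ty":0,"tz":-1,"wx":0,"wy":0,"wz":0},{"jaw":0.155,"tx":0,"ty":0,"tz":-1,"wx":0,"wy":0,"wz":0},{"jaw":0.155,"tx":0,"ty":-0.5,"tz":-0.8,"wx":0,"wy":0,"wz":0},{"jaw":0.155,"tx":-0.3,"ty":-1,"tz":-0.3,"wx":0,"wy":0,"wz":0},{"jaw":0.155,"tx":-0.3,"ty":-1,"tz":0,"wx":0,"wy":0,"wz":0},{"jaw":0.155,"tx":-0.3,"ty":-1,"tz":0,"wx":0,"wy":0,"wz":0},{"jaw":0.155,"tx":-0.3,"ty":-1,"tz":0,"wx":0,"wy":0,"wz":0},{"jaw":0.155,"tx":-0.3,"ty":-1,"tz":0,"wx":0,"wy":0,"wz":0},{"jaw":0.155,"tx":-0.3,"ty":-1,"tz":0,"wx":0,"wy":0,"wz":0},{"jaw":0.155,"tx":-0.3,"ty":-1,"tz":0,"wx":0,"wy":0,"wz":0},{"jaw":0.155,"tx":0,"ty":-0.5,"tz":0,"wx":0,"wy":0,"wz":0},{"jaw":0.155,"tx":0,"ty":0,"tz":0,"wx":0,"wy":0,"wz":0},{"jaw":0.155,"tx":0,"ty":0,"tz":0,"wx":0,"wy":0,"wz":0}]'

```text
clock: 30.65
tcp_pos: [520.3, 354.5, 219.3]
eef_rot: [180.0, -0.0, -2.5]
wrist_force: [0.6, 1.0, 0.9]
width: 14.4
```

```bash
python3 -c "
from h import *
plan((573,152,76),-2.5)
s=viewer.camera('side');t=viewer.camera('top')
cv2.imwrite('pics/s14.png',cv2.resize(s[80:370,170:400,::-1],None,fx=2,fy=2,interpolation=cv2.INTER_CUBIC))
cv2.imwrite('pics/t14.png',t[:,:,::-1])
m=yel(s)[200:280,224:264].astype(np.float32)
mod=lambda d:[fr(452.7,-102.2,10,16,100,16),fr(452.7,-102.2,96,20,108,20),fr(452.7,-102.2,108,13,153+d,13)]
for d in(-4,-2,0,2,4,8):print(d,((ren('side',mod(d),[224,200,264,280])-m)**2).sum())
"
```

```text
t 30.65 tcp [520.3 354.5 219.3] rpy [179.98  -0.    -2.53] w 14.4 F [0.6 1.  0.9]
turn units [ 0.002 -0.001 -0.004]
shift units (after turn) [2.46  8.001 5.733]
-4 58.397217
-2 56.771484
0 60.51587
2 66.99341
4 72.74756
8 85.17847
```

View pics/s14.png

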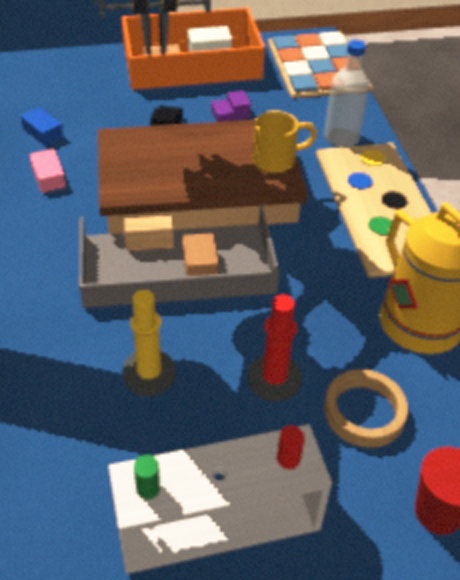

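View pics/t14.png

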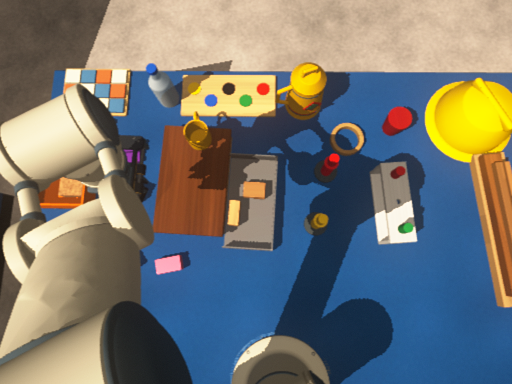

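```bash
python3 -c "
from h import *
print(workorder.close_job(), monitor.get_state()['clock'])"
```

```text
the job is handed in; nothing more can be done
the job is handed in; nothing more can be done
```

The job is done in the order asked, and I handed it in at about 31 s; the limit is 67 s.

- **Rod:** I took the yellow-capped rod from the middle hole of the rack and stood it in the yellow tube. I pushed it down past the plug, which resisted with about 6 N, until the cap met the rim. Contact rose to about 50 N on the rod, with the TCP at 121.9 mm against about 122 mm expected.
- **Offcuts:** With the paint closed, I swept the plain block and then the stepped block into the grey bin. The arm then moved up and away.

**Last checks:**
- In both camera views, both offcuts lie inside the bin and the board is clear apart from the mug.
- The red and green rods, the tape, the mug and the look-alike blocks look unmoved by eye; I did not measure them.
- The wrist force is about zero, so the robot touches nothing.
- A silhouette fit puts the yellow cap top at 0 to -2 mm from fully home, which is within image accuracy. The best fit was 0 mm right after the push and -2 mm in the last picture, where the tube was in shadow.

No check failed.

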